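Set the glaze-line gauge from the setting stick

ROBOT

A 6-joint arm with a two-finger parallel gripper is mounted at the origin on the work surface. World frame = base frame: x ahead of the robot, y to its left, z up, the work surface at z = 0. Lengths are in mm, angles in rad, forces in N, time in s.
With the tool pointing down it reaches from about 275 to 825 mm from the base axis. Payload 5.2 kg.
Tool frame: the origin (TCP) lies midway between the tips of the shut fingers; the grasp point (between the pads) lies r.tcp_to_grasp behind it (r.tcp_to_grasp is the distance from the TCP to the grasp point, in mm); z points along the fingers, y is the line along which they close (so a half turn about z gives the same grasp; the last joint's range is limited). The gripper opens to 93 mm and grips with 3 to 60 N. Pads are 15 mm wide; open, the fingers measure 128 mm over their backs; the gripper's body (75 mm by 188 mm) begins 65 mm behind the grasp point.
Start: joints at [-1.309, 0.259, 1.535, -0, 1.348, -0.203], TCP at [246.555, -491.646, 218.653] pointing down, gripper open.
Joint ranges: [-3.14, 3.14], [-0.91, 2.08], [0.19, 2.58], [-1.22, 4.36], [0.22, 2.71], [-3.12, 3.12]. Speed limits (rad/s): [2.57, 2.57, 3.14, 3.14, 3.14, 3.14].

INTERFACE

Orientations are given as a unit quaternion [w, x, y, z].
In Python, from bench import status, camera, r gives the robot as it stands.
- The arm moves only by the shell command python3 -m jog 'ROWS' [FORCE]. ROWS is JSON, a list of rows, each a list of 3 entries, a list of its own where there are three numbers: the shift along the tool's x, y, z as a fraction of full scale, then the turn about the tool's z as a fraction of full scale, then the opening in per cent of the stroke, from 0 (shut) to 100 (fully open). A call has 1 to 20 rows; each row shifts and turns the commanded pose from where the row before left it, along the tool's axes as they then stand; what a row does not reach is not made up. Full scale, the value 1, is 0.6 m for a shift and pi rad for a turn. A row lasts 1/10 s, in which the tool goes at most 50 mm and 8.59 degrees, less where a joint would pass 70% of its speed; a pose out of reach is approached as far as the arm can. A call with a number of a shift or a turn outside -1 to 1 is refused whole. A call with a gripper value outside its range is refused whole. The fingers move at their own pace and stop on an object; FORCE is the grip in N (left out, the last holds). Time passes only in rows, so rows that do not move let the fingers close. It gives the time, the measured TCP pose, the force, the opening and the grip force at its end, in the units of the state.
- status.get_obs(): the state, without advancing time (a new reading comes with each control period).
- camera(name): name is "scene" or "top"; returns a dict with "color" (384x512x3 uint8, red, green, blue), "depth" (384x512 float32, mm along the optical axis (not along the pixel's ray), 0 where there is no reading), "fovy" (degrees; the focal length in pixels is half the picture's height over the tangent of half this angle, whatever the lens; pixels are square), "cx", "cy" (the principal point, pixels), "T" (4x4, takes a point from camera to world coordinates). Camera axes: x right, y down, z forward; pixel columns grow to the right and rows downward; lengths in mm; the calibration is good to about 2 mm. A picture is of the moment at which its call begins.
- r.hand_in(): hands the job in; it is judged then, once.
The state is a dict: "clock": time; "joints": joint angles; "qvel": joint speeds; "joint_efforts": joint torques, N m; "position": TCP position; "eef_rot": TCP orientation; "force": force on the tool from outside, world axes, zero at the start; "torque": the same for the moment, N m; "gripper_width": opening from 0.0 (shut) to 1.0 (fully open); "gripper_force": force on a finger pad.
Only numpy, scipy, OpenCV 4.12 (cv2) and the standard library are available. Lean on these libraries where they do the work, as an engineer would, in place of code of your own. Each camera call takes 0.05 s, during which the arm holds its last target. There are 200 camera calls.

TASK

Draw the wide wooden setting stick out from under the low ware board and push it tail first along the bench into the gauge's tunnel until it is fully home against the stop. Then, with the stick home, turn the gauge's knob in small turns until the pointer stands exactly over the ridge of the clip on the stick, and let go. Move the pointer only with the knob, do not push the clip along the stick, and leave the slim stick, the can, the squeeze bottle and the bowl where they are.

Things in the scene. Friction and masses are not known exactly. Their poses are not given: they have to be found in the camera images.
- station: The gauge, fixed to the bench; place and yaw vary. Origin on the bench, on the tunnel's centre line; +x runs along the tunnel from mouth to stop (roughly world -y, the robot's right), +y towards the pointer slide and knob, z up. Aluminium tunnel with the bench as floor. In front of it (x below -50 mm) the bench is clear within 60 mm of the centre line.
- mouth (a point): Where the tunnel's roof begins: gauge x = 11 mm, on the centre line, bench level. Inner width 43 mm, roof underside 29 mm and top 34 mm over the bench. Unroofed flared side plates, 34 mm high, reach 20 mm farther out (to x = -9 mm), about 62 mm apart there.
- stop (a point): Middle of the steel stop face that closes the tunnel, gauge x = 85 mm, 12 mm above the bench.
- rail (a point): Top of the pointer's slide rail, gauge x = 25, y = 56 mm, 22 mm above the bench. The gauge's grey base under it covers x = -50 to 105 mm, y = 41 to 126 mm and is 10 mm high.
- knob_grip (a point): Centre of the black knob's grip bar, 75 mm above the bench, at x = 55, y = 105 mm in the gauge's frame; its x axis lies along the bar. Bar 64 mm long, 16 mm thick, 56 to 90 mm above the bench, on a disc of radius 26 mm (48 to 56 mm); vertical turning axis. Nothing of the gauge beside it is higher than 48 mm.
- knob (a joint): Knob angle, rad, 0 to 6, grows clockwise seen from above; at 0 the bar lies along the gauge's x axis. Each radian clockwise moves the pointer 14 mm along the gauge's -x, away from the stop. Stays where it is left (friction 0.06 N m). Starts at 0 to 2.1; once the stick is home the clip lies 1 to 4.7 rad farther clockwise, so it may take several grasps.
- pointer: Dark steel pointer blade geared to the knob, sliding in gauge x from 30 mm (knob 0) to -54 mm, above tunnel roof and stick. Origin at the under edge of its 3 mm wide tip, 36.5 mm above the bench, at gauge y = -4 mm; axes as the gauge's. The blade runs in +y to an aluminium carriage 26 mm long, 24 mm wide, centred 60 mm from the tip, top 45 mm above the bench.
- stick: Wide setting stick, light wood, 200 x 36 mm, 24 mm thick, 0.11 to 0.2 kg, lying on the bench. Origin at the centre of its underside, x towards the tail, z up. The last 15 mm of the tail is a nose 26 mm wide; the head (x = -100 to -50 mm) is a block 40 mm high, too tall for the tunnel. Starts with the head under the ware board and 70 to 90 mm of tail showing.
- stick_tail (a point): Middle of the stick's tail end face (stick x = 100 mm, 12 mm above the underside). Touches the stop when the stick is home.
- stick_head (a point): Middle of the stick's head block (stick x = -75 mm, 20 mm above the underside).
- clip: Steel clip clamped across the top of the stick (14 mm long, 42 mm wide, holds against 20 N), between x = -20 and x = 0 mm of the stick; where varies. Origin at the crest centre of its ridge, a 3 mm wide brass bar across the stick 31 mm above the stick's underside; same axes as the stick. The ridge is the mark for the pointer.
- ware_board: Low ware board, fixed to the bench, with two moulds on it; place and yaw vary. Origin on the bench under its centre, +x towards the side where the sticks stick out. Plank 140 mm (x) by 270 mm (y), underside 49 mm and top 63 mm above the bench, feet under both y ends (y beyond 107 mm). Moulds up to 103 mm high, all at x below 20 mm.
- slim_stick: Slim stick lying beside the wide one (axes about 74 mm apart, either may be on either side): same shape but 22 mm wide and without a clip. To be left alone.
- glaze_can: Can, radius 42 mm, 105 mm high, origin at the centre of its underside, standing on the bench.
- squeeze_bottle: Yellow squeeze bottle, radius 30 mm, 185 mm high, origin at the centre of its underside, standing on the bench.
- bowl: Small white bowl, rim radius 55 mm, 45 mm high, origin at the centre of its underside, standing on the bench.
Things that resemble listed ones, but are neither listed nor needed, are in the scene too. What is shaped like the stick but green is not meant. Of the things that look like the station, the larger one is meant.

How it is judged:
By the outcome, as a careful person would: the job done as asked, in the order asked, and still so for the second after the job is handed in, with the robot touching nothing.
It also fails if it takes over 72 s, if anything falls off the work surface, if the arm or the gripper's body presses on something with over 40 N, if the wrist force passes 120 N, or if a joint passes its speed limit or range.

## Working session

There is one attempt and no reset: what is moved stays moved. The work goes in short steps, Python scripts to look and compute and a shell command to move; the robot and the scene stay as the last step left them, time stands still between calls to the robot, and variables do not carry over. Pictures are saved under pics/ and viewed, at most 13 in all, crops included, and the job is handed in when it is done.

```bash
ls; mkdir -p pics; python3 - <<'E'
from bench import status,camera,r
import cv2,numpy as np
print(status.get_obs(), r.tcp_to_grasp)
for n in("scene","top"):
    c=camera(n);np.savez(f"{n}0.npz",**c);print(n,c["fovy"],c["cx"],c["cy"],c["T"].round(3).tolist())
    cv2.imwrite(f"pics/{n}0.png",cv2.resize(c["color"][:,:,::-1],(800,600),interpolation=cv2.INTER_CUBIC))
E
```

```text
pics
{'clock': 0.0, 'joints': array([-1.30881588e+00,  2.59349193e-01,  1.53608116e+00,  2.87020985e-05,
        1.34797610e+00, -2.02838774e-01]), 'qvel': array([1.91891799e-05, 1.14282340e-04, 2.20644980e-04, 2.31754681e-03,
       1.20077434e-03, 4.54095375e-04]), 'joint_efforts': array([ 2.40938942e-03, -4.37297809e+01, -2.83997977e+01,  7.20188068e-02,
        4.12342732e-02, -1.56324213e-04]), 'position': array([ 246.41267867, -491.11014687,  217.81513672]), 'eef_rot': array([-9.06918588e-04,  9.73114564e-01,  2.30319825e-01, -1.28266604e-05]), 'force': array([-0.32020824, -1.47194699, -0.29097612]), 'torque': array([ 0.03340813, -0.00826575, -0.01877243]), 'gripper_force': 0.0, 'gripper_width': 0.9982611326648502} 18.8
scene 49.06013015158422 263.66741473874254 194.9601027905822 [[0.083, 0.701, -0.709, 1459.852], [0.997, -0.058, 0.059, -82.721], [0.001, -0.711, -0.703, 1044.908], [0.0, 0.0, 0.0, 1.0]]
top 44.435580010855176 253.3580427060701 190.67097931563117 [[-0.024, -0.982, 0.186, 170.548], [-1.0, 0.025, 0.005, 8.058], [-0.009, -0.185, -0.983, 1571.178], [0.0, 0.0, 0.0, 1.0]]
```

View pics/scene0.png

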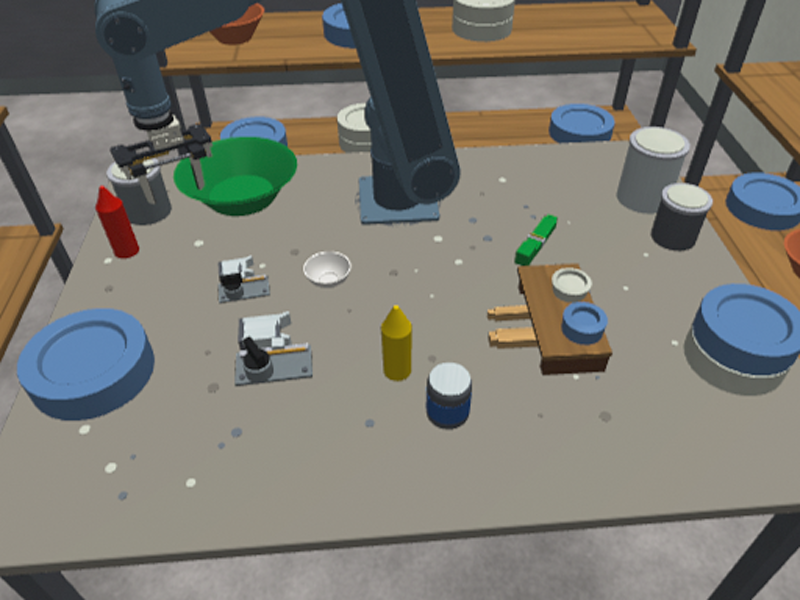

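View pics/top0.png

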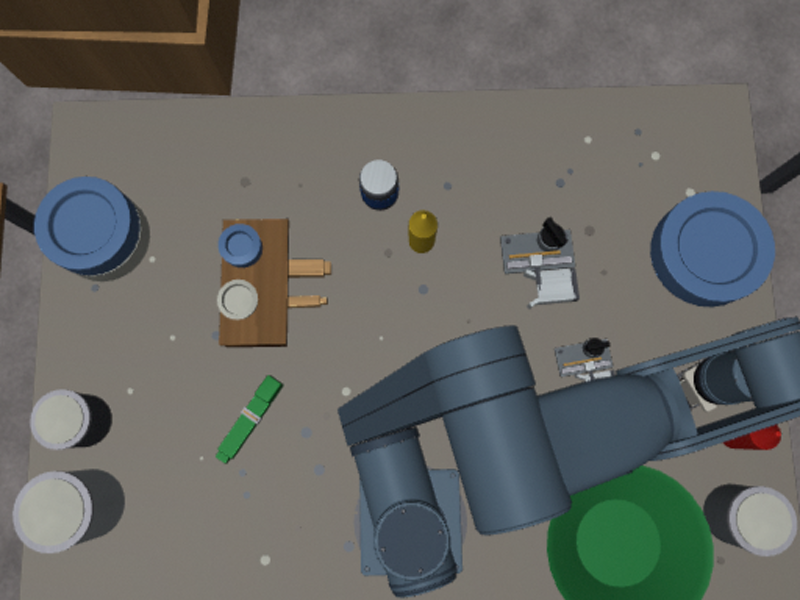

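The scene picture shows the wide stick's tail at about (515,337), the slim stick at (507,312), and the large gauge at (270,350). In the top view they are at (310,267), (308,301) and (540,265). The wide stick points at the large gauge's mouth, on the gauge's left. I'll enlarge these areas.

```bash
cat > h.py <<'E'
import numpy as np,cv2
from bench import status,camera,r
def K(c): return c["color"].shape[0]/2/np.tan(np.radians(float(c["fovy"]))/2)
def atz(c,u,v,z):  # pixel ray cut at world height z
    d=c["T"][:3,:3]@np.array([(u-c["cx"])/K(c),(v-c["cy"])/K(c),1.]);o=c["T"][:3,3]
    return o+d*(z-o[2])/d[2]
def cloud(c):
    v,u=np.mgrid[:384,:512];d=c["depth"];p=np.stack([(u-c["cx"])/K(c)*d,(v-c["cy"])/K(c)*d,d],-1)
    return p@c["T"][:3,:3].T+c["T"][:3,3]
def proj(c,p):
    q=c["T"][:3,:3].T@(np.array(p,float)-c["T"][:3,3]);return q[:2]/q[2]*K(c)+[float(c["cx"]),float(c["cy"])]
def crop(c,u0,v0,w,h,s): return cv2.resize(np.ascontiguousarray(c["color"][v0:v0+h,u0:u0+w,::-1]),None,fx=s,fy=s,interpolation=cv2.INTER_CUBIC)
E
python3 - <<'E'
from h import *
t=dict(np.load("top0.npz"));s=dict(np.load("scene0.npz"))
A=np.hstack([crop(t,135,135,80,90,5),crop(t,312,135,80,90,5)])
B=crop(s,145,195,64,56,6); 
cv2.imwrite("pics/zt.png",A)
cv2.imwrite("pics/zs.png",np.hstack([crop(s,300,165,100,80,4),crop(s,140,180,80,80,4)]))
P=cloud(t)
for (u,v) in [(423,225),(378,180)]:
  u,v=int(u*.64),int(v*.64);print(P[v,u].round(0))
Q=cloud(s)
for (u,v) in [(327,262),(327,283),(397,310),(449,375),(303,268),(351,268),(190,300)]:
  u,v=int(u*.64),int(v*.64);print((u,v),Q[v,u].round(0))
E
```

```text
[582. -40. 166.]
[700.  49. 105.]
(209, 167) [ 270. -186.   26.]
(209, 181) [ 362. -184.   40.]
(254, 198) [599. -39. 181.]
(287, 240) [703.  47. 108.]
(193, 171) [ 255. -249.   -2.]
(224, 171) [ 267. -133.   -0.]
(121, 192) [ 349. -500.   -1.]
```

View pics/zt.png

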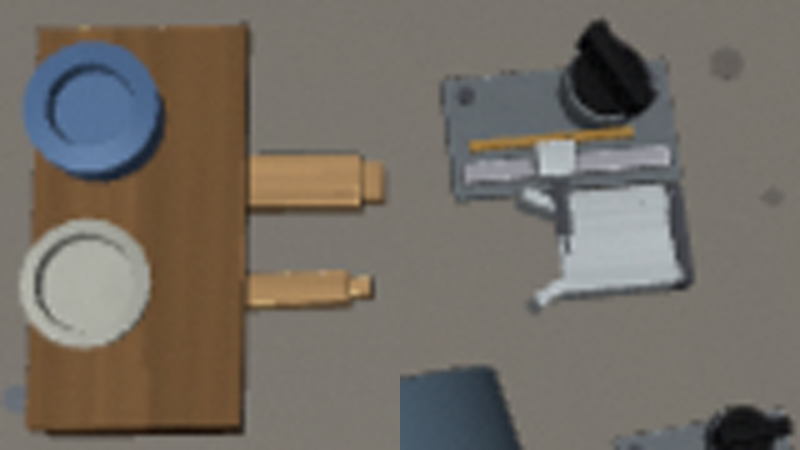

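View pics/zs.png

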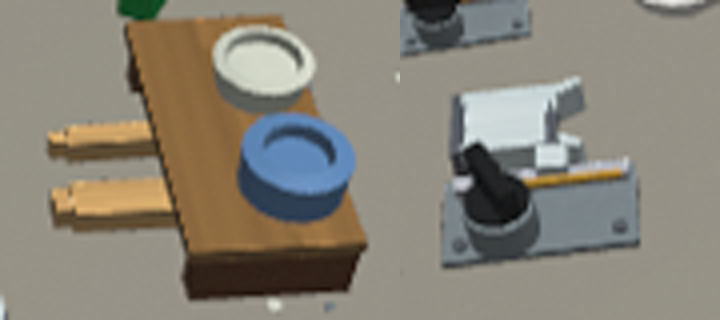

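The crops show the following:
- **Wide stick:** the body's top end is at (362,155)-(362,206), the nose end at (384,162)-(384,200), and the board edge at x=247.
- **Gauge:** the base's top corners are at (443,80), (665,62) and (457,200). The roof spans about (565,188) to (685,285). The carriage is at (555,158), and the knob bar runs from (600,28) to (640,105).

```bash
python3 - <<'E'
from h import *
t=dict(np.load("top0.npz"));s=dict(np.load("scene0.npz"))
L=lambda x,y,z:atz(t,135+(x+.5)/5-.5,135+(y+.5)/5-.5,z).round(1)
R=lambda x,y,z:atz(t,312+(x-400+.5)/5-.5,135+(y+.5)/5-.5,z).round(1)
for n,x,y,z in [("bodyTailFar",362,155,24),("bodyTailNear",362,206,24),("noseFar",384,162,24),("noseNear",384,200,24),("boardFar",248,154,24),("boardNear",248,209,24),
 ("slimNear",374,299,24),("slimbody",348,305,24),("brdTR",247,25,63),("brdBR",242,430,63),("brdTL",38,27,63),("brdBL",28,428,63)]: print(n,L(x,y,z))
for n,x,y,z in [("baseTL",443,80,10),("baseTR",665,62,10),("baseBL",457,200,10),("roofTR",665,185,34),("roofBR",683,280,34),("roofBL",565,292,34),("knobA",600,24,90),("knobB",645,110,90),("carr",555,158,45)]: print(n,R(x,y,z))
for nm,c in(("top",t),("scene",s)):
  P=cloud(c).reshape(-1,3)
  reg=(P[:,0]>420)&(P[:,0]<660)&(P[:,1]>-340)&(P[:,1]<-140)
  for z0,z1 in((6,14),(31,37.5),(86,95),(42,47)):
    q=P[reg&(P[:,2]>z0)&(P[:,2]<z1)][:,:2]
    if len(q)>3: (c0,wh,a)=cv2.minAreaRect(q.astype(np.float32));print(nm,z0,len(q),np.round(c0,1),np.round(wh,1),round(a,2), q.mean(0).round(1))
E
```

```text
bodyTailFar [553.2 170.1  24. ]
bodyTailNear [517.8 170.3  24. ]
noseFar [547.9 155.3  24. ]
noseNear [521.6 155.5  24. ]
boardFar [555.9 247.5  24. ]
boardNear [517.7 247.3  24. ]
slimNear [453.9 162.7  24. ]
slimbody [450.2 180.1  24. ]
brdTR [634.8 242.4  63. ]
brdBR [362.9 244.7  63. ]
brdTL [637.1 382.2  63. ]
brdBL [367.6 383.2  63. ]
baseTL [ 599.4 -217.3   10. ]
baseTR [ 608.2 -370.1   10. ]
baseBL [ 514.9 -222.5   10. ]
roofTR [ 516.3 -358.5   34. ]
roofBR [ 451.4 -366.    34. ]
roofBL [ 445.3 -287.4   34. ]
knobA [ 612.6 -310.1   90. ]
knobB [ 553.9 -335.6   90. ]
carr [ 534.2 -284.    45. ]
top 6 592 [ 539.8 -240.4] [198.4 238.6] 88.77 [ 553.9 -243.3]
top 31 284 [ 506.4 -301.2] [133.2 105.5] 18.73 [ 491.4 -305.9]
top 86 72 [ 586.4 -320.3] [61.5 16.3] 31.87 [ 586.6 -320.6]
top 42 69 [ 523.3 -303.5] [148.3  61.2] 6.03 [ 529.6 -296. ]
scene 6 468 [ 542.7 -241.1] [190.1 204.6] 89.25 [ 565.4 -257.8]
scene 31 300 [ 524.7 -285. ] [109.  179.6] 89.81 [ 501.4 -303.8]
scene 86 85 [ 585.6 -320.2] [65.9 16.2] 30.28 [ 587.9 -319.9]
scene 42 65 [ 548.6 -295. ] [ 40.  141.5] 68.48 [ 559.  -295.1]
```

```bash
cat >> h.py <<'E'
def pose():
    o=status.get_obs();w,x,y,z=o["eef_rot"];a=np.degrees(np.arctan2(2*(x*y+w*z),1-2*(y*y+z*z)))
    return o,a
def plan(*way):  # way: (x,y,z,toolx_angle_deg) -> rows; shift in fractions, turn fraction; turn taken with the shift
    o,a=pose();p=o["position"].copy()
    print("now",p.round(1),round(a,1),"clock",round(o["clock"],2))
    for x,y,z,b in way:
        d=np.array([x,y,z])-p;tx=np.array([np.cos(np.radians(a)),np.sin(np.radians(a)),0]);ty=np.array([tx[1],-tx[0],0])
        t=-((b-a+180)%360-180)/180
        n=max(int(np.ceil(np.linalg.norm(d)/47)),int(np.ceil(abs(t)*180/8.4)),1)
        s=np.array([d@tx,d@ty,-d[2]])/600
        print("total",s.round(4),round(t,4),"n",n,"each",(s/n).round(4),round(t/n,4));p=np.array([x,y,z],float);a=b
E
python3 -m jog '[[[0,0,0],-0.044,100],[[0,0,0],-0.044,80],[[0,0,0],-0.044,65],[[0,0,0],-0.044,65],[[0,0,0],-0.044,65],[[0,0,0],-0.044,65],[[0,0,0],-0.044,65],[[0,0,0],-0.044,65]]'
python3 -c "
from h import *
plan((536,190,218,90),(536,190,60,90))"
```

```text
clock: 0.9
position: [246.5, -491.3, 218.2]
eef_rot: [-0.0, 0.705, 0.709, 0.0]
force: [0.0, 0.4, -0.2]
gripper_width: 0.651
gripper_force: 0.0
now [ 246.5 -491.3  218.2] 90.3 clock 0.9
total [1.1329e+00 4.8880e-01 3.0000e-04] 0.0017 n 16 each [0.0708 0.0305 0.    ] 0.0001
total [0.     0.     0.2633] 0.0 n 4 each [0.     0.     0.0658] 0.0
```

```bash
python3 -m jog '[[[0.071,0.0305,0],0,65],[[0.071,0.0305,0],0,65],[[0.071,0.0305,0],0,65],[[0.071,0.0305,0],0,65],[[0.071,0.0305,0],0,65],[[0.071,0.0305,0],0,65],[[0.071,0.0305,0],0,65],[[0.071,0.0305,0],0,65],[[0.071,0.0305,0],0,65],[[0.071,0.0305,0],0,65],[[0.071,0.0305,0],0,65],[[0.071,0.0305,0],0,65],[[0.071,0.0305,0],0,65],[[0.071,0.0305,0],0,65],[[0.071,0.0305,0],0,65],[[0.068,0.0305,0],0,65],[[0,0,0],0,65],[[0,0,0],0,65]]'
python3 - <<'E'
from h import *
plan((536,188,80,90),(536,188,6,90))
t=camera("top");np.savez("top1.npz",**t);s=camera("scene");np.savez("scene1.npz",**s)
cv2.imwrite("pics/t1.png",cv2.resize(t["color"][:,:,::-1],(800,600),interpolation=cv2.INTER_CUBIC))
O=np.array([477.2,-273.2])
for nm,c in(("top",t),("scene",s)):
  P=cloud(c).reshape(-1,3);th=np.radians(-86.6);X=np.array([np.cos(th),np.sin(th)]);Y=np.array([-X[1],X[0]])
  g=np.c_[(P[:,:2]-O)@X,(P[:,:2]-O)@Y,P[:,2]]
  m=(g[:,0]>18)&(g[:,0]<80)&(abs(g[:,1])<40)&(g[:,2]>31)&(g[:,2]<37.5)
  q=g[m];print(nm,"roof",m.sum(),np.percentile(q[:,:2],[1,99],axis=0).round(1),q.mean(0).round(1))
  # side yaw: y-edge by x bins
  for lo in range(20,80,20):
    k=q[(q[:,0]>=lo)&(q[:,0]<lo+20)];print(lo,k[:,1].min().round(1),k[:,1].max().round(1))
E
```

```text
clock: 2.7
position: [538.9, 188.7, 217.7]
eef_rot: [-0.0, 0.706, 0.708, -0.001]
force: [-0.5, 0.3, 0.1]
gripper_width: 0.65
gripper_force: 0.0
now [538.9 188.7 217.7] 90.1 clock 2.7
total [-0.0012 -0.0049  0.2295] 0.0007 n 3 each [-0.0004 -0.0016  0.0765] 0.0002
total [0.     0.     0.1233] 0.0 n 2 each [0.     0.     0.0617] 0.0
top roof 239 [[ 20.  -32.6]
 [ 79.5  33.7]] [50.4  0.6 34.6]
20 -33.9 33.7
40 -32.7 34.5
60 -31.8 34.5
scene roof 237 [[ 19.3 -34.8]
 [ 78.3  34.6]] [49.4 -0.5 34.7]
20 -36.2 35.5
40 -34.9 35.1
60 -33.3 34.0
```

View pics/t1.png

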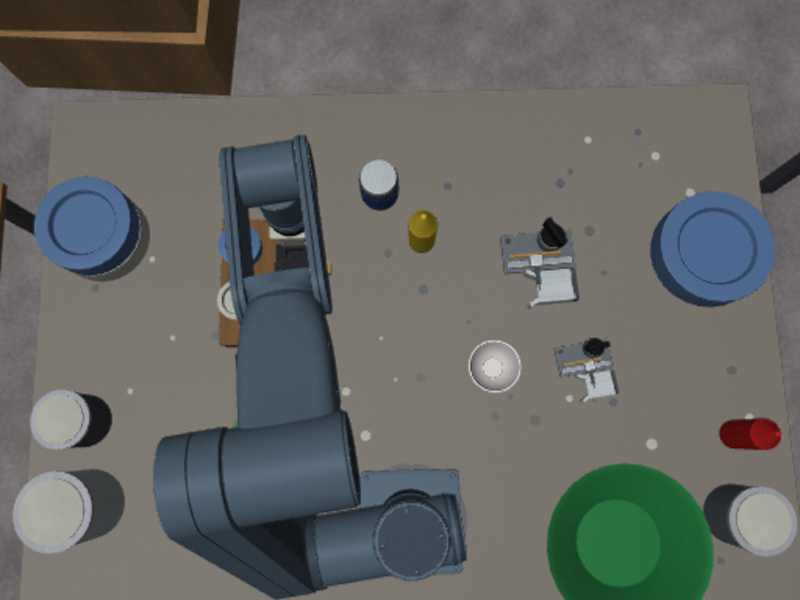

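The top view shows the bowl at (495,366), well away from the lane. The bottle is at (423,230) and the gauge is fully visible, so the path is clear. I'll descend on the tail.

```bash
python3 -m jog '[[[0,-0.005,0.0765],0,65],[[0,0,0.0765],0,65],[[0,0,0.0765],0,65],[[0,0,0.06],0,65],[[0,0,0.04],0,65],[[0,0,0.02],0,65],[[0,0,0],0,65],[[0,0,0],0,0],[[0,0,0],0,0],[[0,0,0],0,0],[[0,0,0],0,0],[[0,0,0],0,0],[[0,0,0],0,0],[[0,0,0],0,0]]' 25
```

```text
clock: 4.2
position: [537.3, 188.2, 10.2]
eef_rot: [0.001, 0.707, 0.707, 0.001]
force: [-0.3, -0.2, 7.2]
gripper_width: 0.382
gripper_force: 25.0
```

```bash
python3 -m jog '[[[-0.01,0,0],0,0],[[-0.02,0,0],0,0],[[-0.03,0,0],0,0],[[-0.03,0,0],0,0],[[-0.03,0,0],0,0],[[-0.03,0,0],0,0],[[-0.03,0,0],0,0],[[-0.03,0,0],0,0],[[-0.02,0,0],0,0],[[-0.01,0,0],0,0],[[0,0,0],0,0],[[0,0,0],0,65],[[0,0,0],0,65],[[0,0,0],0,65],[[0,0,-0.06],0,65],[[0,0,-0.06],0,65]]' 25
python3 - <<'E'
from h import *
plan((537,195,80,90))
t=camera("top");np.savez("top2.npz",**t);s=camera("scene")
np.savez("scene2.npz",**s);cv2.imwrite("pics/s2.png",np.vstack([crop(s,220,150,180,100,4)]))
E
```

```text
clock: 5.8
position: [535.0, 44.4, 80.4]
eef_rot: [-0.002, 0.707, 0.707, -0.001]
force: [0.5, -0.0, -0.3]
gripper_width: 0.649
gripper_force: 0.0
now [535.   44.4  80.4] 90.0 clock 5.8
total [0.251  0.0034 0.0006] 0.0 n 4 each [0.0628 0.0009 0.0002] 0.0
```

View pics/s2.png

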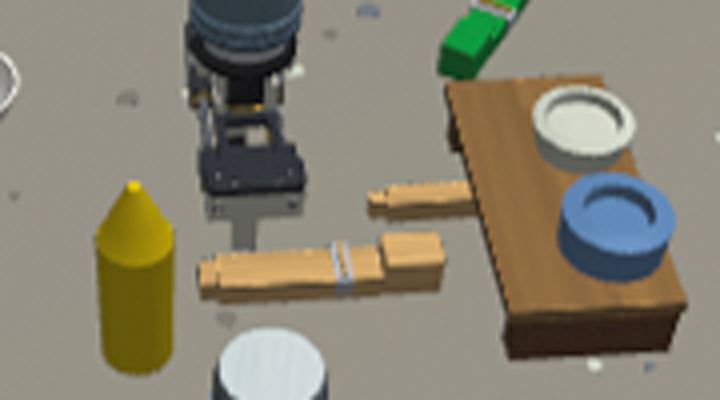

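The stick is drawn clear of the board. Its head's top centre is at about (413,249), its tail end at (200,272), and the clip ridge at (343,262).

```bash
python3 - <<'E'
from h import *
s=dict(np.load("scene2.npz"))
f=lambda x,y,z:atz(s,220+(x+.5)/4-.5,150+(y+.5)/4-.5,z).round(1)
for p in[(382,234,40),(443,234,40),(383,262,40),(444,262,40),(218,258,24),(218,287,24)]:print(p,f(*p))
P=cloud(s).reshape(-1,3);m=(P[:,0]>490)&(P[:,0]<600)&(P[:,1]>0)&(P[:,1]<235)&(P[:,2]>36)&(P[:,2]<45);q=P[m];print(m.sum(),q.mean(0).round(1),np.percentile(q,[2,98],axis=0).round(1))
m=(P[:,0]>490)&(P[:,0]<600)&(P[:,1]>10)&(P[:,1]<165)&(P[:,2]>20)&(P[:,2]<27);q=P[m]
print(m.sum(),q.mean(0).round(1),np.polyfit(q[:,1],q[:,0],1).round(3))
plan((537,195,80,90),(537,195,10,90))
E
```

```text
(382, 234, 40) [522.2 165.5  40. ]
(443, 234, 40) [526.4 215.6  40. ]
(383, 262, 40) [553.2 161.   40. ]
(444, 262, 40) [557.3 210.3  40. ]
(218, 258, 24) [523.2  30.   24. ]
(218, 287, 24) [555.   26.8  24. ]
119 [541.1 186.2  41.2] [[522.4 162.9  37.1]
 [557.2 209.8  44. ]]
308 [539.6  87.   24.4] [1.00000e-02 5.38716e+02]
now [539.8  43.9  85.3] 90.0 clock 5.9
total [ 0.2518 -0.0045  0.0088] 0.0001 n 4 each [ 0.0629 -0.0011  0.0022] 0.0
total [0.     0.     0.1167] 0.0 n 2 each [0.     0.     0.0583] 0.0
```

```bash
python3 -m jog '[[[0.06,0,0],0,65],[[0.06,0,0],0,65],[[0.06,0,0],0,65],[[0.06,0,0],0,65],[[0,0,0],0,65],[[0,0,0.045],0,65],[[0,0,0.045],0,65],[[0,0,0.03],0,65],[[0,0,0],0,65],[[0,0,0],0,0],[[0,0,0],0,0],[[0,0,0],0,0],[[0,0,0],0,0],[[0,0,0],0,0],[[0,0,0],0,0]]' 25
python3 - <<'E'
from h import *
plan((532,120,13,75),(490,80,13,80),(442,36,13,92),(440,-40,13,99),(460,-110,13,95))
E
```

```text
clock: 7.4
position: [537.4, 188.2, 10.1]
eef_rot: [0.001, 0.707, 0.707, 0.001]
force: [0.2, -0.5, 6.4]
gripper_width: 0.386
gripper_force: 25.0
now [537.4 188.2  10.1] 90.0 clock 7.4
total [-0.1136 -0.0091 -0.0049] 0.0833 n 2 each [-0.0568 -0.0045 -0.0024] 0.0417
total [-0.0825 -0.0504 -0.    ] -0.0278 n 2 each [-0.0413 -0.0252 -0.    ] -0.0139
total [-0.0861 -0.0661 -0.    ] -0.0667 n 2 each [-0.0431 -0.033  -0.    ] -0.0333
total [-0.1265 -0.0078 -0.    ] -0.0389 n 2 each [-0.0632 -0.0039 -0.    ] -0.0194
total [-0.1204  0.0147 -0.    ] 0.0222 n 2 each [-0.0602  0.0073 -0.    ] 0.0111
```

```bash
python3 -m jog '[[[-0.02,0,-0.003],0,0],[[-0.024,-0.001,0],0.017,0],[[-0.024,-0.002,0],0.017,0],[[-0.023,-0.004,0],0.017,0],[[-0.023,-0.006,0],0.017,0],[[0,0,0],0.017,0],[[0,0,0],0,0]]'
python3 - <<'E'
from h import *
plan((490,80,13,80),(442,36,13,92),(440,-40,13,99),(460,-110,13,95))
E
```

```text
clock: 8.1
position: [523.6, 119.6, 10.7]
eef_rot: [-0.0, 0.796, 0.605, -0.0]
force: [0.2, 0.1, -1.3]
gripper_width: 0.386
gripper_force: 25.0
now [523.6 119.6  10.7] 74.5 clock 8.1
total [-0.0787 -0.0363 -0.0039] -0.0307 n 2 each [-0.0393 -0.0182 -0.0019] -0.0154
total [-0.0861 -0.0661 -0.    ] -0.0667 n 2 each [-0.0431 -0.033  -0.    ] -0.0333
total [-0.1265 -0.0078 -0.    ] -0.0389 n 2 each [-0.0632 -0.0039 -0.    ] -0.0194
total [-0.1204  0.0147 -0.    ] 0.0222 n 2 each [-0.0602  0.0073 -0.    ] 0.0111
```

```bash
python3 -m jog '[[[-0.02,-0.009,0],-0.008,0],[[-0.02,-0.009,0],-0.008,0],[[-0.02,-0.009,0],-0.008,0],[[-0.02,-0.01,0],-0.008,0],[[-0.021,-0.017,0],-0.016,0],[[-0.021,-0.018,0],-0.016,0],[[-0.02,-0.019,0],-0.016,0],[[-0.019,-0.02,0],-0.016,0],[[0,0,0],0,0],[[0,0,0],0,0]]'
python3 - <<'E'
from h import *
plan((439,-40,11,99),(460,-110,11,95),(467.5,-118,11,93.4))
E
```

```text
clock: 9.1
position: [443.4, 34.6, 11.0]
eef_rot: [0.0, 0.696, 0.718, 0.0]
force: [0.1, -0.7, -1.1]
gripper_width: 0.383
gripper_force: 25.0
now [443.4  34.6  11. ] 91.8 clock 9.1
total [-0.1241 -0.0113 -0.    ] -0.0397 n 2 each [-0.062  -0.0057 -0.    ] -0.0199
total [-0.1207  0.0163 -0.    ] 0.0222 n 2 each [-0.0604  0.0082 -0.    ] 0.0111
total [-0.0144  0.0113 -0.    ] 0.0089 n 1 each [-0.0144  0.0113 -0.    ] 0.0089
```

```bash
python3 -m jog '[[[-0.02,-0.003,0],-0.007,0],[[-0.021,-0.003,0],-0.007,0],[[-0.021,-0.003,0],-0.007,0],[[-0.021,-0.003,0],-0.007,0],[[-0.021,-0.004,0],-0.007,0],[[-0.02,-0.004,0],-0.005,0],[[0,0,0],0,0],[[0,0,0],0,0]]'
python3 - <<'E'
from h import *
plan((460,-110,11,95),(467.5,-118,11,93.4))
s=camera("scene");np.savez("scene3.npz",**s);t=camera("top");np.savez("top3.npz",**t)
cv2.imwrite("pics/s3.png",np.vstack([crop(s,130,160,160,90,5)]))
E
```

```text
clock: 9.9
position: [438.3, -40.1, 10.8]
eef_rot: [0.0, 0.649, 0.761, 0.0]
force: [0.4, 0.1, -0.9]
gripper_width: 0.39
gripper_force: 25.0
now [438.3 -40.1  10.8] 99.1 clock 9.9
total [-0.1207  0.0173 -0.0004] 0.0227 n 2 each [-0.0603  0.0087 -0.0002] 0.0114
total [-0.0144  0.0113 -0.    ] 0.0089 n 1 each [-0.0144  0.0113 -0.    ] 0.0089
```

View pics/s3.png

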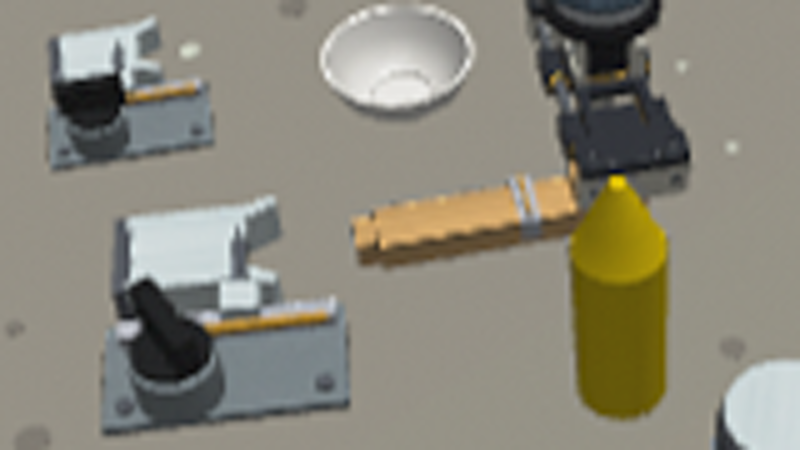

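The stick is still on the bench and gripped. Its nose end spans (352,220)-(358,250). The gauge's flare tips are at (277,200) and (277,272).

```bash
python3 - <<'E'
from h import *
s=dict(np.load("scene3.npz"))
O=np.array([477.2,-273.2]);th=np.radians(-86.6);X=np.array([np.cos(th),np.sin(th)]);Y=np.array([-X[1],X[0]])
f=lambda x,y,z:atz(s,130+(x+.5)/5-.5,160+(y+.5)/5-.5,z)
for n,p in dict(noseA=(352,219,24),noseB=(357,249,24),flareA=(277,198,34),flareB=(277,270,34),baseTR=(346,305,10),baseBR=(349,405,10),baseBL=(105,430,10)).items():
  w=f(*p);print(n,w.round(1),((w[:2]-O)@X).round(1),((w[:2]-O)@Y).round(1))
P=cloud(s).reshape(-1,3);m=(P[:,0]>420)&(P[:,0]<520)&(P[:,1]>-200)&(P[:,1]<-120)&(P[:,2]>20)&(P[:,2]<27);q=P[m][:,:2]-O
a,b=q@X,q@Y;print(np.polyfit(a,b,1).round(3),a.mean(),b.mean(),a.max())
E
```

```text
noseA [ 453.5 -214.9   24. ] -59.6 -20.2
noseB [ 481.9 -210.9   24. ] -61.9 8.4
flareA [ 439.3 -264.7   34. ] -10.7 -37.3
flareB [ 506.1 -261.4   34. ] -10.1 29.6
baseTR [ 518.9 -218.7   10. ] -51.9 44.8
baseBR [ 604.  -214.6   10. ] -51.0 130.0
baseBL [ 611.6 -365.7   10. ] 100.3 128.6
[ 0.09  -1.315] -116.32687987845756 -11.760768428342159 -75.24898666553779
```

```bash
python3 -m jog '[[[-0.02,0,0],0,0],[[-0.02,0,0],0,0],[[-0.02,0,0],0,0],[[-0.016,0,0],0,0],[[-0.016,0,0],0,0],[[-0.012,0.002,0],0.002,0],[[-0.012,0.002,0],0.003,0],[[0,0,0],0,0]]'
python3 - <<'E'
from h import *
O=np.array([477.2,-273.2]);th=np.radians(-86.6);X=np.array([np.cos(th),np.sin(th)]);Y=np.array([-X[1],X[0]])
o,a=pose();q=o["position"][:2]-O;print(q@X,q@Y,a)
G=lambda x,y,b:(*(O+x*X+y*Y),10.8,b)
plan(G(-140,-2,93.4),G(-98,0,93.4))
E
```

```text
clock: 10.8
position: [451.8, -109.8, 10.8]
eef_rot: [0.0, 0.655, 0.756, 0.0]
force: [0.0, -0.0, -1.1]
gripper_width: 0.384
gripper_force: 25.0
-164.59706949697747 -15.668877028108522 98.19261129516568
now [ 451.8 -109.8   10.8] 98.2 clock 10.8
total [-0.0428  0.0193  0.0001] 0.0266 n 1 each [-0.0428  0.0193  0.0001] 0.0266
total [-0.07    0.0033 -0.    ] -0.0 n 1 each [-0.07    0.0033 -0.    ] -0.0
```

```bash
python3 -m jog '[[[-0.009,0.004,0],0.0055,0],[[-0.009,0.004,0],0.0055,0],[[-0.009,0.004,0],0.0055,0],[[-0.009,0.004,0],0.0055,0],[[-0.009,0.004,0],0.0055,0],[[0,0,0],0,0],[[0,0,0],0,0]]'
python3 - <<'E'
from h import *
O=np.array([477.2,-273.2]);th=np.radians(-86.6);X=np.array([np.cos(th),np.sin(th)]);Y=np.array([-X[1],X[0]])
o,a=pose();q=o["position"][:2]-O;print(q@X,q@Y,a,o["torque"].round(2))
E
```

```text
clock: 11.5
position: [466.0, -134.3, 10.7]
eef_rot: [-0.0, 0.686, 0.727, -0.0]
force: [-0.2, -0.7, -1.3]
gripper_width: 0.382
gripper_force: 25.0
-139.30834256804332 -2.9881061462609466 93.3052349406167 [ 0.07 -0.09  0.01]
```

```bash
python3 -m jog '[[[-0.012,0.001,0],0,0],[[-0.012,0.001,0],0,0],[[-0.012,0.001,0],0,0],[[-0.012,0.001,0],0,0],[[-0.012,0,0],0,0],[[-0.006,0,0],0,0],[[0,0,0],0,0],[[0,0,0],0,0]]'
python3 - <<'E'
from h import *
O=np.array([477.2,-273.2]);th=np.radians(-86.6);X=np.array([np.cos(th),np.sin(th)]);Y=np.array([-X[1],X[0]])
o,a=pose();q=o["position"][:2]-O;print(q@X,q@Y,a,o["torque"].round(2))
E
```

```text
clock: 12.3
position: [470.5, -173.6, 10.7]
eef_rot: [-0.0, 0.686, 0.727, 0.0]
force: [-0.3, -0.3, -0.5]
gripper_width: 0.387
gripper_force: 25.0
-99.81589825320022 -0.7504636940968563 93.29935279332388 [ 0.06 -0.12  0.02]
```

Still no contact. I'll take small steps until the stop pushes back.

```bash
python3 -m jog '[[[-0.005,0,0],0,0],[[-0.005,0,0],0,0],[[-0.004,0,0],0,0],[[0,0,0],0,0],[[0,0,0],0,0]]'; python3 -m jog '[[[-0.004,0,0],0,0],[[0,0,0],0,0],[[0,0,0],0,0]]'
```

```text
clock: 12.8
position: [471.2, -182.1, 10.7]
eef_rot: [-0.0, 0.686, 0.727, -0.0]
force: [0.7, 0.6, -1.7]
gripper_width: 0.388
gripper_force: 25.0
clock: 13.1
position: [470.6, -182.8, 10.5]
eef_rot: [-0.001, 0.686, 0.727, 0.0]
force: [0.2, 6.7, 0.5]
gripper_width: 0.387
gripper_force: 25.0
```

```bash
python3 -m jog '[[[-0.004,0,0],0,0],[[0,0,0],0,0],[[0,0,0],0,0]]'; python3 - <<'E'
from h import *
s=camera("scene");np.savez("scene4.npz",**s);t=camera("top");np.savez("top4.npz",**t)
cv2.imwrite("pics/s4.png",np.hstack([crop(s,140,180,66,80,6),crop(t,305,140,66,80,6)]))
E
```

```text
clock: 13.4
position: [469.8, -183.1, 10.1]
eef_rot: [-0.003, 0.686, 0.727, 0.001]
force: [-0.2, 11.8, 2.3]
gripper_width: 0.384
gripper_force: 25.0
```

View pics/s4.png

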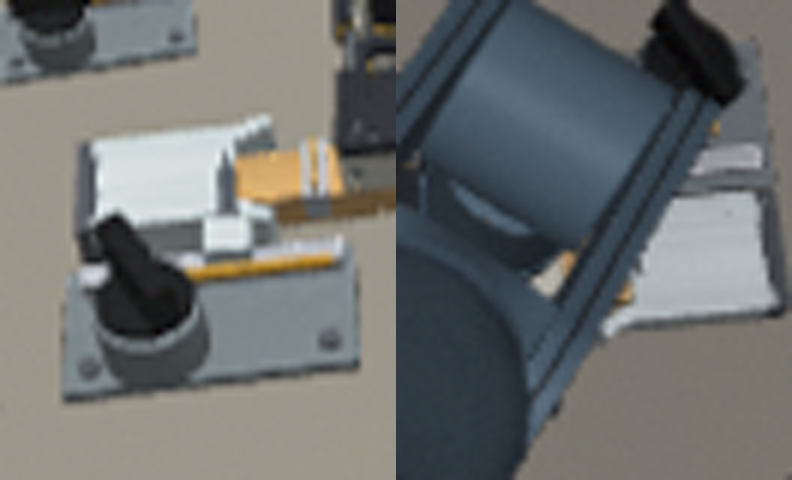

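The stick is home, with the stop pushing back at about 12 N. The pointer tip is at (225,180) and the clip ridge at (315,178). The blade still has to move about 35 to 40 mm. I'll release and lift.

```bash
python3 -m jog '[[[0,0,0],0,65],[[0,0,0],0,65],[[0,0,0],0,65],[[0,0,-0.03],0,65],[[0,0,-0.06],0,65],[[0,0,-0.08],0,65],[[0,0,-0.08],0,65],[[0.08,0,0],0,65],[[0.08,0,0],0,65],[[0.08,0,0],0,65],[[0,0,0],0,65]]'
python3 - <<'E'
from h import *
s=camera("scene");np.savez("scene5.npz",**s);t=camera("top");np.savez("top5.npz",**t)
cv2.imwrite("pics/s5.png",np.hstack([crop(s,155,185,50,60,8),crop(t,318,145,50,60,8)]))
P=cloud(t).reshape(-1,3)
for c in(s,t):
  P=cloud(c).reshape(-1,3)
  m=(abs(P[:,0]-586)<50)&(abs(P[:,1]+320)<50)&(P[:,2]>84)&(P[:,2]<96);q=P[m]
  if m.sum()>10:
    q=q-q.mean(0);print(m.sum(),P[m].mean(0).round(1),cv2.minAreaRect(q[:,:2].astype(np.float32)))
print(pose()[1])
E
```

```text
clock: 14.6
position: [462.1, -38.4, 161.1]
eef_rot: [-0.001, 0.685, 0.729, 0.001]
force: [-0.4, -0.6, -0.1]
gripper_width: 0.648
gripper_force: 0.0
91 [ 588.5 -319.6   90.2] ((-1.8857440948486328, -0.9491863250732422), (69.0539321899414, 17.148006439208984), 29.72357940673828)
86 [ 586.7 -321.    89.9] ((0.7423782348632812, -1.2607269287109375), (63.123558044433594, 17.731136322021484), 33.65363311767578)
93.4794380884128
```

View pics/s5.png

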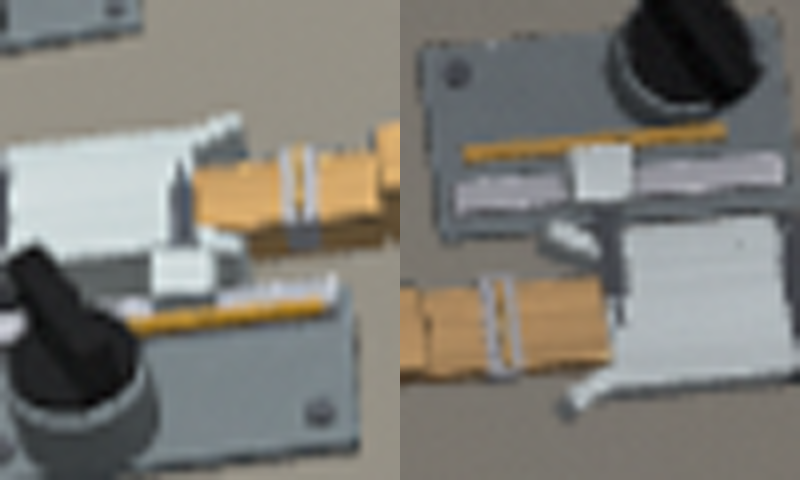

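The scene half shows the blade's tip end at (180,163) with its axis at x≈180, and the brass ridge from (297,150) to (305,222). In the top half the ridge runs from (500,280) to (513,372) and the blade is near (612,320).

```bash
cat >> h.py <<'E'
O=np.array([477.2,-273.2]);th=np.radians(-86.6);X=np.array([np.cos(th),np.sin(th)]);Y=np.array([-X[1],X[0]])
def gz(c,u,v,z): w=atz(c,u,v,z)[:2]-O; return np.array([w@X,w@Y]).round(1)
E
python3 - <<'E'
from h import *
s=dict(np.load("scene5.npz"));t=dict(np.load("top5.npz"))
S=lambda x,y,z:gz(s,155+(x+.5)/8-.5,185+(y+.5)/8-.5,z)
T=lambda x,y,z:gz(t,318+(x-400+.5)/8-.5,145+(y+.5)/8-.5,z)
for n,p in dict(tip=(180,163,37),bl=(180,180,37),bl2=(180,240,40),carr=(186,268,45),rA=(297,150,31),rM=(301,186,31),rB=(305,220,31)).items():print("S",n,S(*p))
for n,p in dict(bl=(612,315,37),rA=(500,280,31),rM=(507,326,31),rB=(513,372,31),carr=(602,170,45)).items():print("T",n,T(*p))
for n,g in dict(tip14=(14.9,-4,36.5),ridge=(-20,-4,31)).items():
  w=np.r_[O+g[0]*X+g[1]*Y,g[2]];print(n,((proj(s,w)-[155,185]+.5)*8-.5).round(0),((proj(t,w)-[318,145]+.5)*8-.5+[400,0]).round(0))
E
```

```text
S tip [ 15.3 -10.9]
S bl [15.3 -1. ]
S bl2 [14.7 36. ]
S carr [11.6 56.4]
S rA [-32.4 -17.6]
S rM [-33.6   3.7]
S rB [-34.8  23.3]
T bl [13.5 -2.6]
T rA [-30.1  17.3]
T rM [-29.4  -2.4]
T rB [-29.1 -22. ]
T carr [15.  57.5]
tip14 [181. 176.] [616. 318.]
ridge [268. 176.] [530. 328.]
```

```bash
python3 - <<'E'
from h import *
plan((587,-320.5,161,93.4),(587,-320.5,161,150),(587,-320.5,161,211.5)); print(status.get_obs()["joints"].round(2))
E
```

```text
now [463.4 -42.6 161.1] 93.5 clock 14.7
total [-4.749e-01  1.775e-01  2.000e-04] 0.0004 n 7 each [-0.0678  0.0254  0.    ] 0.0001
total [ 0.  0. -0.] -0.3144 n 7 each [ 0.  0. -0.] -0.0449
total [ 0.  0. -0.] -0.3417 n 8 each [ 0.  0. -0.] -0.0427
[-0.33  0.16  1.82 -0.    1.17 -0.39]
```

```bash
python3 -m jog '[[[-0.068,0.0254,0],0,65],[[-0.068,0.0254,0],0,65],[[-0.068,0.0254,0],0,65],[[-0.068,0.0254,0],0,65],[[-0.068,0.0254,0],0,65],[[-0.068,0.0254,0],0,65],[[-0.067,0.025,0],0,65],[[0,0,0],-0.045,65],[[0,0,0],-0.045,65],[[0,0,0],-0.045,65],[[0,0,0],-0.045,65],[[0,0,0],-0.045,65],[[0,0,0],-0.045,65],[[0,0,0],-0.045,65],[[0,0,0],-0.045,65],[[0,0,0],-0.045,65],[[0,0,0],-0.045,65],[[0,0,0],-0.045,65],[[0,0,0],-0.045,65]]'
python3 - <<'E'
from h import *
plan((587,-320.5,161,211.5)); print(status.get_obs()["joints"].round(2))
E
```

```text
clock: 16.6
position: [585.1, -324.2, 160.3]
eef_rot: [-0.0, -0.093, 0.996, -0.0]
force: [-0.4, -1.2, -0.8]
gripper_width: 0.652
gripper_force: 0.0
now [ 585.1 -324.2  160.3] -169.3 clock 16.6
total [-0.0042  0.0054 -0.0012] -0.1155 n 3 each [-0.0014  0.0018 -0.0004] -0.0385
[-0.67  0.51  1.3  -0.    1.33 -2.43]
```

```bash
python3 -m jog '[[[-0.002,0.0025,0],-0.0385,65],[[-0.002,0.0025,0],-0.0385,65],[[0,0,0],-0.0385,65],[[0,0,0.06],0,65],[[0,0,0.06],0,65],[[0,0,0.04],0,65],[[0,0,0],0,65],[[0,0,0],0,65]]'
python3 - <<'E'
from h import *
plan((587,-320.5,62,211.5)); print(status.get_obs()["joints"].round(2),status.get_obs()["force"])
E
```

```text
clock: 17.4
position: [587.1, -319.8, 64.6]
eef_rot: [-0.0, -0.269, 0.963, 0.0]
force: [0.6, 0.2, 0.5]
gripper_width: 0.654
gripper_force: 0.0
now [ 587.1 -319.8   64.6] -148.8 clock 17.4
total [ 0.0007 -0.001   0.0044] -0.0016 n 1 each [ 0.0007 -0.001   0.0044] -0.0016
[-0.67  0.59  1.41 -0.    1.14 -2.78] [0.56646675 0.2483202  0.52241103]
```

```bash
python3 -m jog '[[[0,0,0],0,0],[[0,0,0],0,0],[[0,0,0],0,0],[[0,0,0],0,0],[[0,0,0],0,0],[[0,0,0],0,0],[[0,0,0],0,0]]' 20; python3 -m jog '[[[0,0,0],0.02,0],[[0,0,0],0.02,0],[[0,0,0],0.03,0],[[0,0,0],0.03,0],[[0,0,0],0.02,0],[[0,0,0],0,0]]'
```

```text
clock: 18.1
position: [587.9, -318.4, 65.0]
eef_rot: [0.0, -0.27, 0.963, -0.001]
force: [1.0, -0.4, 0.1]
gripper_width: 0.171
gripper_force: 20.0
clock: 18.7
position: [588.2, -319.2, 65.0]
eef_rot: [0.001, -0.084, 0.996, -0.001]
force: [2.4, -5.1, -1.9]
gripper_width: 0.171
gripper_force: 20.0
```

```bash
python3 -m jog '[[[0,0,0],0.03,0],[[0,0,0],0.03,0],[[0,0,0],0.03,0],[[0,0,0],0.03,0],[[0,0,0],0.03,0],[[0,0,0],0.03,0],[[0,0,0],0.03,0],[[0,0,0],0.03,0],[[0,0,0],0.03,0],[[0,0,0],0.03,0],[[0,0,0],0,0]]'; python3 -m jog '[[[0,0,0],0.03,0],[[0,0,0],0.03,0],[[0,0,0],0.03,0],[[0,0,0],0.03,0],[[0,0,0],0.03,0],[[0,0,0],0.03,0],[[0,0,0],0.03,0],[[0,0,0],0.03,0],[[0,0,0],0.03,0],[[0,0,0],0.03,0],[[0,0,0],0.03,0],[[0,0,0],0.03,0],[[0,0,0],0.03,0],[[0,0,0],0.03,0],[[0,0,0],0,0],[[0,0,0],0,0]]'
python3 - <<'E'
from h import *
print(pose()[1])
s=camera("scene");np.savez("scene6.npz",**s);t=camera("top");np.savez("top6.npz",**t)
cv2.imwrite("pics/s6.png",np.hstack([crop(s,155,185,50,60,8),crop(t,318,145,50,60,8)]))
E
```

```text
clock: 19.8
position: [587.6, -321.3, 65.0]
eef_rot: [0.001, 0.377, 0.926, -0.002]
force: [0.7, -9.9, -3.1]
gripper_width: 0.168
gripper_force: 20.0
clock: 21.4
position: [584.7, -321.7, 65.0]
eef_rot: [0.001, 0.865, 0.501, -0.003]
force: [-9.0, -11.4, 1.4]
gripper_width: 0.172
gripper_force: 20.0
60.18590820291623
```

View pics/s6.png

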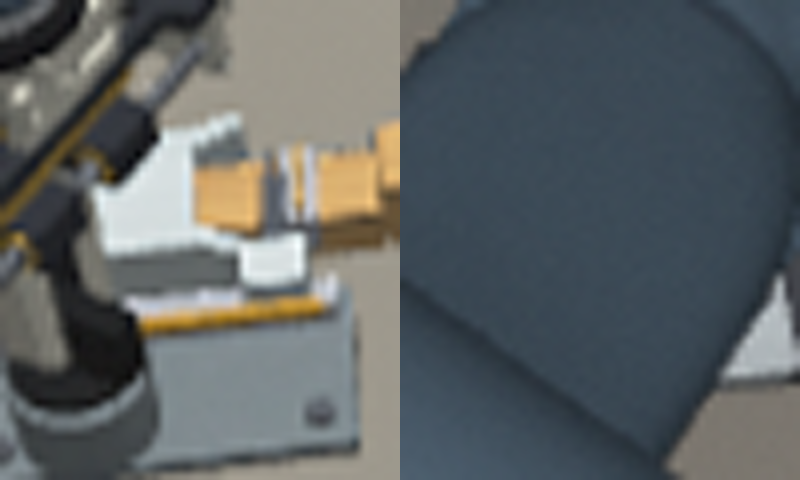

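The blade is now at x≈268 (tip near (268,160)), with the ridge at (297,150)-(305,220), so it is a bit short. I'll measure sub-pixel profiles.

```bash
python3 - <<'E'
from h import *
np.set_printoptions(linewidth=220)
for n in(5,6):
  s=dict(np.load(f"scene{n}.npz"));print(n)
  for v in range(203,213): print(v,[tuple(int(k) for k in s["color"][v,u]) for u in range(186,197)])
s=dict(np.load("scene5.npz"));
for x in(15.3,-22,-28,-33): print(x,proj(s,np.r_[O+x*X-4*Y,36.5]).round(2),"z31",proj(s,np.r_[O+x*X-4*Y,31]).round(2))
E
```

```text
5
203 [(147, 143, 133), (151, 146, 136), (149, 145, 134), (148, 143, 133), (160, 160, 158), (173, 160, 136), (180, 159, 122), (172, 172, 171), (148, 147, 146), (146, 143, 135), (147, 144, 136)]
204 [(141, 140, 133), (148, 146, 137), (132, 130, 122), (151, 143, 126), (177, 180, 187), (192, 173, 141), (196, 170, 127), (188, 191, 198), (170, 160, 152), (194, 172, 130), (182, 156, 119)]
205 [(181, 154, 118), (180, 152, 119), (168, 139, 102), (181, 150, 107), (182, 184, 192), (191, 174, 143), (183, 156, 106), (186, 188, 196), (176, 162, 144), (210, 174, 112), (204, 163, 102)]
206 [(201, 160, 102), (198, 157, 99), (199, 156, 98), (201, 156, 96), (186, 181, 179), (189, 179, 158), (174, 145, 92), (182, 185, 193), (184, 170, 154), (204, 163, 109), (206, 163, 102)]
207 [(200, 160, 103), (203, 161, 104), (204, 161, 103), (206, 160, 101), (188, 177, 167), (188, 182, 170), (172, 144, 98), (182, 184, 194), (198, 182, 166), (213, 171, 115), (212, 169, 107)]
208 [(209, 166, 108), (209, 165, 107), (209, 166, 106), (210, 165, 101), (191, 179, 169), (188, 180, 169), (186, 155, 100), (184, 185, 193), (1
[... 2173 characters left out ...]
(169, 141, 106), (103, 104, 106), (88, 94, 103), (133, 138, 148), (179, 176, 168), (170, 139, 86), (192, 194, 202), (211, 194, 176), (222, 182, 121), (222, 179, 113)]
211 [(227, 182, 115), (168, 140, 103), (103, 103, 106), (89, 95, 103), (121, 125, 132), (182, 185, 190), (142, 128, 111), (192, 195, 206), (185, 174, 164), (221, 179, 118), (207, 164, 104)]
212 [(228, 182, 116), (150, 125, 92), (97, 99, 104), (91, 97, 104), (94, 99, 106), (154, 158, 164), (123, 119, 116), (148, 151, 159), (127, 123, 121), (165, 132, 88), (147, 118, 76)]
15.3 [177.08 206.52] z31 [177.32 207.66]
-22 [188.42 205.37] z31 [188.63 206.52]
-28 [190.24 205.19] z31 [190.44 206.33]
-33 [191.75 205.04] z31 [191.95 206.18]
```

```bash
python3 -m jog '[[[0,0,0],0.02,0],[[0,0,0],0.02,0],[[0,0,0],0.02,0],[[0,0,0],0.02,0],[[0,0,0],0.02,0],[[0,0,0],0.02,0],[[0,0,0],0.02,0],[[0,0,0],0.02,0],[[0,0,0],0.02,0],[[0,0,0],0.02,0],[[0,0,0],0,0],[[0,0,0],0,0]]'
python3 - <<'E'
from h import *
print(pose()[1])
s=camera("scene");np.savez("scene7.npz",**s);t=camera("top");np.savez("top7.npz",**t)
for v in range(202,213): print(v,[tuple(int(k) for k in s["color"][v,u]) for u in range(187,197)])
E
```

```text
clock: 22.7
position: [583.7, -320.6, 65.0]
eef_rot: [0.001, 0.978, 0.21, -0.004]
force: [-12.0, -8.3, 4.4]
gripper_width: 0.172
gripper_force: 20.0
24.19728866281073
202 [(100, 100, 93), (101, 100, 94), (121, 119, 110), (155, 150, 139), (158, 154, 142), (164, 153, 131), (157, 151, 138), (156, 152, 140), (156, 151, 140), (157, 153, 142)]
203 [(101, 100, 94), (103, 105, 103), (94, 94, 89), (168, 167, 165), (139, 133, 123), (186, 164, 126), (182, 181, 179), (155, 155, 153), (153, 151, 142), (155, 152, 143)]
204 [(102, 104, 98), (125, 128, 126), (100, 102, 98), (186, 188, 197), (114, 114, 117), (196, 171, 129), (200, 203, 208), (179, 169, 160), (205, 181, 136), (192, 164, 126)]
205 [(157, 133, 102), (142, 132, 113), (172, 144, 105), (197, 199, 205), (110, 117, 128), (186, 158, 108), (199, 201, 207), (186, 170, 151), (220, 183, 119), (215, 171, 107)]
206 [(200, 159, 105), (185, 149, 98), (212, 166, 102), (168, 165, 167), (99, 106, 116), (135, 118, 93), (192, 196, 206), (196, 181, 163), (215, 172, 114), (216, 173, 109)]
207 [(214, 170, 109), (217, 172, 110), (222, 174, 110), (137, 132, 13
[... 252 characters left out ...]
20), (220, 177, 112)]
209 [(218, 174, 112), (220, 177, 112), (225, 181, 113), (147, 134, 125), (95, 99, 109), (88, 93, 102), (140, 145, 154), (207, 189, 166), (222, 181, 122), (223, 181, 114)]
210 [(221, 179, 114), (223, 182, 116), (229, 186, 117), (151, 132, 112), (97, 101, 107), (89, 94, 102), (151, 156, 167), (210, 191, 170), (224, 184, 123), (222, 180, 113)]
211 [(222, 179, 115), (223, 180, 115), (228, 184, 115), (149, 131, 111), (96, 100, 106), (89, 95, 103), (138, 143, 153), (181, 168, 154), (222, 179, 119), (208, 165, 104)]
212 [(202, 160, 103), (185, 147, 94), (175, 138, 85), (117, 107, 95), (93, 98, 105), (90, 96, 104), (93, 96, 101), (118, 112, 108), (166, 132, 88), (148, 118, 76)]
```

```bash
python3 -m jog '[[[0,0,0],0.015,0],[[0,0,0],0.016,0],[[0,0,0],0,0],[[0,0,0],0,0],[[0,0,0],0,0],[[0,0,0],0,50],[[0,0,0],0,50],[[0,0,0],0,50],[[0,0,0],0,50],[[0,0,-0.05],0,50],[[0,0,-0.08],0,50],[[0,0,-0.08],0,50],[[0,0,-0.03],0,50],[[0,0,0],0,50]]'
python3 - <<'E'
from h import *
plan((440,-40,210,18))
s=camera("scene");np.savez("scene8.npz",**s)
for v in range(202,213): print(v,[tuple(int(k) for k in s["color"][v,u]) for u in range(187,197)])
E
```

```text
clock: 24.2
position: [589.5, -318.8, 213.3]
eef_rot: [0.003, 0.987, 0.161, 0.003]
force: [0.3, 0.4, 0.3]
gripper_width: 0.501
gripper_force: 0.0
now [ 589.5 -318.8  213.3] 18.6 clock 24.2
total [-0.088  -0.5199  0.0054] 0.0033 n 7 each [-0.0126 -0.0743  0.0008] 0.0005
202 [(156, 152, 140), (156, 152, 140), (154, 149, 138), (155, 150, 138), (154, 150, 138), (163, 152, 129), (156, 150, 136), (155, 151, 138), (155, 150, 139), (155, 151, 140)]
203 [(157, 153, 141), (155, 150, 140), (154, 151, 139), (170, 169, 166), (152, 146, 134), (170, 157, 133), (178, 178, 177), (155, 154, 151), (151, 148, 140), (152, 150, 140)]
204 [(154, 152, 142), (137, 134, 126), (158, 149, 131), (186, 188, 194), (150, 150, 149), (149, 145, 141), (191, 197, 207), (179, 168, 158), (202, 179, 134), (190, 163, 125)]
205 [(186, 158, 124), (175, 145, 106), (190, 157, 111), (193, 194, 201), (150, 156, 166), (119, 120, 123), (188, 194, 204), (185, 170, 150), (219, 181, 117), (213, 169, 106)]
206 [(206, 163, 104), (206, 163, 101), (211, 163, 100), (180, 172, 168), (127, 132, 139), (97, 99, 101), (160, 166, 175), (191, 17
[... 370 characters left out ...]
(218, 175, 111)]
209 [(216, 173, 110), (218, 175, 112), (223, 179, 111), (157, 141, 122), (99, 102, 108), (88, 93, 102), (105, 112, 122), (203, 184, 160), (221, 180, 121), (221, 179, 111)]
210 [(220, 177, 114), (221, 180, 114), (227, 184, 116), (150, 131, 109), (96, 99, 105), (88, 95, 103), (109, 117, 127), (204, 186, 163), (223, 182, 122), (221, 178, 111)]
211 [(220, 177, 113), (221, 179, 113), (226, 181, 113), (161, 144, 124), (101, 102, 109), (90, 96, 103), (116, 122, 133), (177, 164, 150), (220, 177, 118), (206, 163, 103)]
212 [(199, 157, 101), (183, 146, 94), (173, 138, 86), (137, 126, 113), (97, 100, 106), (91, 96, 104), (103, 108, 117), (118, 113, 110), (164, 131, 87), (146, 116, 75)]
```

```bash
python3 -m jog '[[[-0.0126,-0.074,0],0,50],[[-0.0126,-0.074,0],0,50],[[-0.0126,-0.074,0],0,50],[[-0.0126,-0.074,0],0,50],[[-0.0126,-0.074,0],0,50],[[-0.0126,-0.074,0],0,50],[[-0.0126,-0.074,0],0,50],[[0,0,0],0,50],[[0,0,0],0,50]]'
python3 - <<'E'
from h import *
t=camera("top");np.savez("top9.npz",**t);s=camera("scene")
cv2.imwrite("pics/s9.png",np.hstack([crop(s,170,190,40,48,10),crop(t,318,160,40,48,10)]))
t5=dict(np.load("top5.npz"))
for z in((-32.4,-4,36.5),(-32.4,-4,31),(-32.4,-20,31)): print(proj(t,np.r_[O+z[0]*X+z[1]*Y,z[2]]).round(2))
for c in(t5,t):
  print()
  for v in range(178,193): print(v,[tuple(int(k) for k in c["color"][v,u]) for u in range(325,336)])
E
```

```text
clock: 25.15
position: [437.5, -39.0, 207.3]
eef_rot: [-0.0, 0.987, 0.162, -0.001]
force: [0.4, -0.8, 0.7]
gripper_width: 0.5
gripper_force: 0.0
[330.35 185.53]
[330.1  185.85]
[330.64 190.55]

178 [(121, 116, 109), (120, 117, 109), (122, 118, 109), (122, 118, 110), (122, 118, 110), (121, 116, 109), (121, 117, 110), (122, 117, 110), (122, 118, 110), (121, 117, 110), (121, 116, 110)]
179 [(122, 117, 110), (121, 116, 109), (123, 119, 113), (134, 131, 132), (132, 130, 129), (134, 132, 132), (136, 134, 136), (128, 124, 119), (120, 117, 110), (122, 117, 110), (121, 116, 110)]
180 [(122, 118, 111), (118, 114, 106), (106, 103, 99), (149, 148, 154), (137, 129, 122), (157, 129, 96), (149, 147, 152), (145, 128, 110), (146, 123, 96), (152, 127, 98), (162, 131, 95)]
181 [(168, 135, 98), (156, 128, 93), (151, 125, 99), (140, 140, 147), (150, 144, 145), (160, 127, 83), (151, 150, 155), (156, 138, 118), (162, 130, 91), (166, 132, 93), (168, 133, 92)]
182 [(169, 134, 92), (170, 136, 94), (166, 135, 99), (139, 133, 132), (151, 146, 149), (145, 115, 73), (154, 144, 136), (161, 141, 121), (172, 137, 95
[... 3869 characters left out ...]
127, 88), (159, 126, 86), (160, 125, 86), (155, 128, 98), (137, 137, 143), (138, 128, 120), (160, 127, 83), (151, 148, 153), (154, 134, 114), (156, 123, 85), (156, 124, 84)]
190 [(161, 127, 88), (160, 127, 86), (161, 128, 87), (159, 129, 97), (152, 148, 145), (145, 143, 146), (128, 109, 81), (154, 145, 137), (155, 136, 117), (151, 119, 82), (137, 108, 74)]
191 [(118, 93, 63), (114, 91, 62), (93, 74, 50), (99, 82, 63), (123, 120, 120), (132, 131, 138), (124, 122, 125), (113, 110, 111), (101, 88, 80), (89, 72, 49), (92, 77, 58)]
192 [(88, 74, 58), (95, 84, 69), (90, 79, 67), (81, 73, 66), (74, 73, 76), (86, 86, 88), (87, 87, 89), (98, 95, 94), (115, 111, 103), (114, 110, 102), (116, 111, 103)]
```

View pics/s9.png

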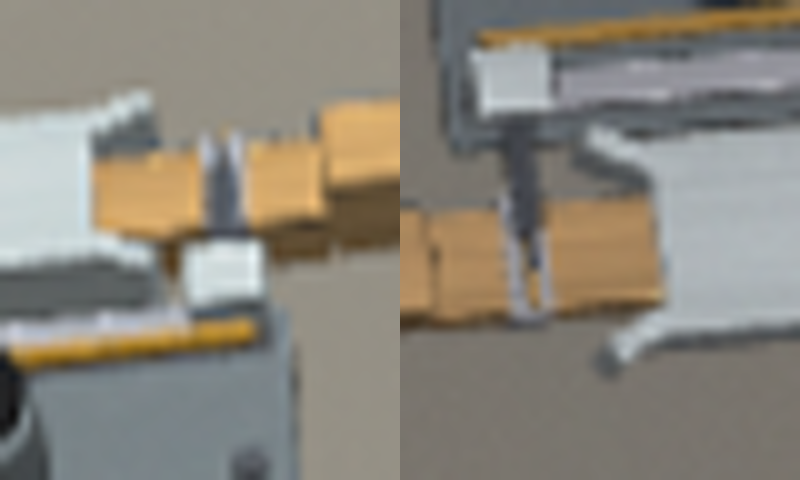

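Both cameras agree. The top view shows the tip at pixel column 330.7, against an expected 330.75 once parallax is allowed for. The scene view shows 191.6 against 191.5. The stick is home, the arm is clear, and the bottle, bowl and other items were not touched.

```bash
python3 -c "
from bench import r
print(r.hand_in())"
```

```text
the job is handed in; nothing more can be done
None
```

The job is handed in: the wide stick is home against the stop, and the pointer stands over the clip's ridge to within about 0.5 mm in both cameras. The knob is released, the arm is clear, and it took about 25 s of the 72 s.

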